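# Swing the tube tray to the scanner's stop and bolt it

### The job

Push the swung-out tube tray near its free corner so that it pivots about its pin until its side bears on the red-tipped stop screw in front of the scanner, and press it home there with a firm but gentle push of about 10 N, never ramming the screw. Then slide the wedge bolt by its yellow post in behind the tray until its slanted face bears on the tray's corner and wedges there, leaving the tray held snugly between bolt and stop screw, and let go. Leave the bottle, the orange-lidded box and the spare rack where they are.

Things in the scene. Friction and masses are not known exactly. Their poses are not given: they have to be found in the camera images.
- station: Fixed grey base plate, 8 mm thick, on the bench; spans x -60 to 285, y -170 to 200 mm. Origin: axis of the tray's pivot pin, bench level. x runs from the pin along the tray's home heading, y to the side where the tray stands swung out, z up. Pin 16 mm across, head 32 mm across, top 26 mm above bench. White scanner housing spans x 5 to 175, y -160 to -95 mm, top 63 mm above bench.
- tray: Loose light-grey tray, 190 x 100 mm, about 0.45 kg, its hole on the pin with 1 mm play. Origin: hole axis, underside (8 mm above bench). x runs to the free end; spans x -25 to 165, y -50 to 50 mm. Walls 6 mm thick, x 25 to 165, reach 40 mm above the underside, the tubes 60 mm. Starts swung out 25 to 50 degrees to station +y; at home parallel to station x within 4 degrees.
- tray_push (a point): Point on the outer face of the tray's side wall away from the scanner, near the free corner: tray x 145, y 50 mm, 33 mm above the bench. Axes as the tray's. Pushing here in the tray's -y direction swings it towards the stop; 1 to 3 N keep it sliding, the rest of the push reaches the stop.
- tray_corner (a point): The tray's free corner on the side away from the scanner: tray x 165, y 50 mm, 23 mm above the bench. The bolt's slanted face comes to bear on this corner.
- stop: Fixed blue block 28 x 22.5 x 40 mm holding the stop screw. Origin: station x 135, y -90 mm, on the plate's top; axes as the station's. The rigid red tip, 16 mm across, 28 mm above bench, points to +y and ends 31 to 49 mm from the origin: set differently each time, not measured, to be felt. Tray seats at 6 N or more on the tip for 0.3 s; over 14 N, or a knock, harms it.
- bolt: Steel wedge bolt sliding along station -x by 70 mm. Stays where left, takes 2 N. Origin: its nose, at station x 190, y 65 mm when drawn back (starts up to 6 mm in). Its 56 mm face, 14 to 31 mm above bench, slants 35 degrees from station x: bolt x runs along the face from the nose, y off its back. It meets the corner of the homed tray after 30 to 65 mm, then wedges: hold 5 to 10 N on the post.
- bolt_post (a point): Centre of the yellow grip on the bolt's upright post: 15 mm across, 36 to 64 mm above the bench, this point 50 mm above it; at station x 236, y 60 mm when the bolt is drawn back, moving along station -x as it goes in. The bolt below the grip reaches 31 mm above the bench. Axes as the bolt's.
- reagent: Bystander: white reagent bottle with red cap, 60 mm across, 125 mm tall, standing loose. Origin at its underside.
- freezer_box: Bystander: white box with orange lid, 114 x 114 x 53 mm, loose. Origin at its underside.
- spare_rack: Bystander: blue rack with white-capped tubes, 120 x 60 x 55 mm, loose. Origin at its underside.
Things that resemble listed ones, but are neither listed nor needed, are in the scene too. There is more than one size of the tray; the one meant has the size given above.

How it is judged:
By the outcome, as a careful person would: the job done as asked, in the order asked, and still so for the second after the job is handed in, with the robot touching nothing.
It also fails if it takes over 69 s, if anything falls off the work surface, if the arm or the gripper's body presses on something with over 40 N, if the wrist force passes 120 N, or if a joint passes its speed limit or range.

### The arm

A 6-joint arm with a two-finger parallel gripper is mounted at the origin on the work surface. World frame = base frame: x ahead of the robot, y to its left, z up, the work surface at z = 0. Lengths are in m, angles in rad, forces in N, time in s.
With the tool pointing down it reaches from about 0.275 to 0.875 m from the base axis. Payload 12.5 kg.
Tool frame: the origin (TCP) lies on the centre line of the jaws, within the pads' length; the fingertips stand r.finger_overhang ahead of it and the grasp point (between the pads) lies 3 mm ahead of it (r.finger_overhang is the distance from the TCP to the fingertips, in m); z points along the fingers, y is the direction in which the jaws open and shut (so a half turn about z gives the same grasp; the last joint's range is limited). The gripper opens to 85 mm and grips with 20 to 120 N. Pads are 22 mm wide; open, the fingers measure 114 mm over their backs; the gripper's body (76 mm by 85 mm) begins 54 mm behind the grasp point. The pads swing forward as they close: fully open they stand 13 mm farther back than shut.
Start: joints at [1.134, 0.351, 1.652, -0, 1.139, -0.085], TCP at [0.189, 0.516, 0.253] pointing down, gripper open.
Joint ranges: [-2.75, 2.75], [-0.79, 2.1], [0.01, 2.65], [-1.57, 4.71], [0.07, 3.14], [-2.87, 2.87]. Speed limits (rad/s): [2.22, 2.22, 2.79, 3.14, 3.14, 3.14].

### API

Orientations are given as a unit quaternion [x, y, z, w].
In Python, from cell import r, optics gives the robot as it stands. The module is installed in compiled form; this text tells all that it offers. Calls block until the motion is done:
- r.move_to(position, orientation): joint-space move of the TCP to a pose.
- r.move_linear(position, rot=None, vel=0.15): straight line of the TCP; rot=None keeps the orientation; vel is the mean speed in m/s.
- r.set_joints(angles): joint-space move.
- r.set_gripper(opening, squeeze=None): opening from 0.0 (shut) to 1.0 (fully open); squeeze is the grip in N (None keeps the last); returns when the fingers have stopped.
- r.sleep(seconds).
- r.inverse_kinematics(position, orientation): joint angles nearest the present ones, or None.
- optics.get_image(name): name is "side" or "top"; returns a dict with "pixels" (420x560x3 uint8, red, green, blue), "depth" (420x560 float32, m along the optical axis (not along the pixel's ray), 0 where there is no reading), "fx", "fy", "cx", "cy" (pixels), "camera_from_world" (4x4, takes a point from world to camera coordinates). Camera axes: x right, y down, z forward; pixel columns grow to the right and rows downward; lengths in m; the calibration is good to about 2 mm. A picture is of the moment at which its call begins.
A pose or a line that the arm cannot do raises r.PlanningError and nothing moves.
- r.hand_in(): hands the job in, once; it reports no verdict.
Readings, each from a call of its own:
- r.current_t(): time.
- r.current_q(): joint angles.
- r.current_qvel(): joint speeds.
- r.current_effort(): joint torques, N m.
- r.current_tool_pos(): TCP position.
- r.current_ee_rot(): TCP orientation.
- r.current_contact_force(): force on the tool from outside, world axes, zero at the start.
- r.current_torque(): the same for the moment, N m.
- r.current_opening(): opening from 0.0 (shut) to 1.0 (fully open).
Only numpy, scipy, OpenCV 4.12 (cv2) and the standard library are available. Lean on these libraries where they do the work, as an engineer would, in place of code of your own. Each camera call takes 0.05 s, during which the arm holds its last target. There are 200 camera calls.

## Working session

There is one attempt and no reset: what is moved stays moved. The work goes in short steps, each a Python script; the robot and the scene stay as the last script left them, time stands still between calls to the robot, and variables do not carry over. Pictures are saved under pics/ and viewed, about 8 in all and at most 12, crops included, and the job is handed in when it is done.

```bash
mkdir -p pics; cat > h.py <<'E'
import numpy as np, cv2
from cell import r, optics
def cloud(im):
    d=im["depth"]; v,u=np.mgrid[:420,:560]
    P=np.stack([(u-im["cx"])/im["fx"]*d,(v-im["cy"])/im["fy"]*d,d,np.ones_like(d)],-1)
    W=(P@np.linalg.inv(im["camera_from_world"]).T)[...,:3]; W[d==0]=np.nan
    return W
def save(n,im): cv2.imwrite(n,cv2.resize(im["pixels"][...,::-1],(784,588),interpolation=cv2.INTER_CUBIC))
E
python3 - <<'E'
from h import *
for n in("top","side"):
    im=optics.get_image(n); save(f"pics/{n}0.png",im); np.savez(f"{n}0.npz",**{k:im[k] for k in im})
    print(n,im["fx"],im["cx"],im["cy"],np.linalg.inv(im["camera_from_world"]).round(3).tolist())
print(r.current_t(),r.finger_overhang,r.current_contact_force(),r.current_ee_rot())
E
```

```text
top 424.887523698169 278.4390225189197 208.41518470655237 [[-0.029, -0.998, 0.052, 0.435], [-0.999, 0.03, 0.021, 0.018], [-0.023, -0.051, -0.998, 1.109], [0.0, 0.0, 0.0, 1.0]]
side 386.1740051785669 278.3591064676225 212.15669886396387 [[0.916, -0.226, 0.332, 0.224], [-0.401, -0.517, 0.756, -0.596], [0.001, -0.825, -0.564, 0.549], [0.0, 0.0, 0.0, 1.0]]
0.1 0.022 [-0.31872953 -0.36608454 -0.08883829] [ 1.74994458e-01  9.84569291e-01 -4.82843336e-04 -1.32269178e-04]
```

View pics/top0.png

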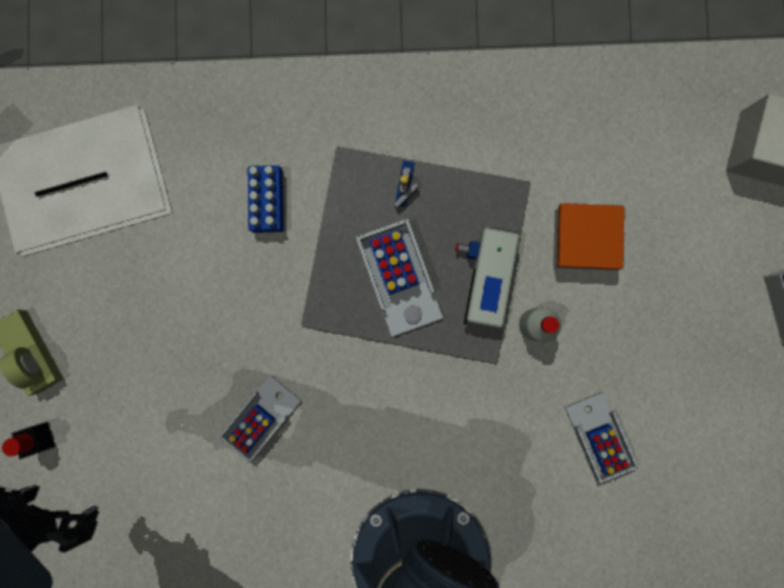

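View pics/side0.png

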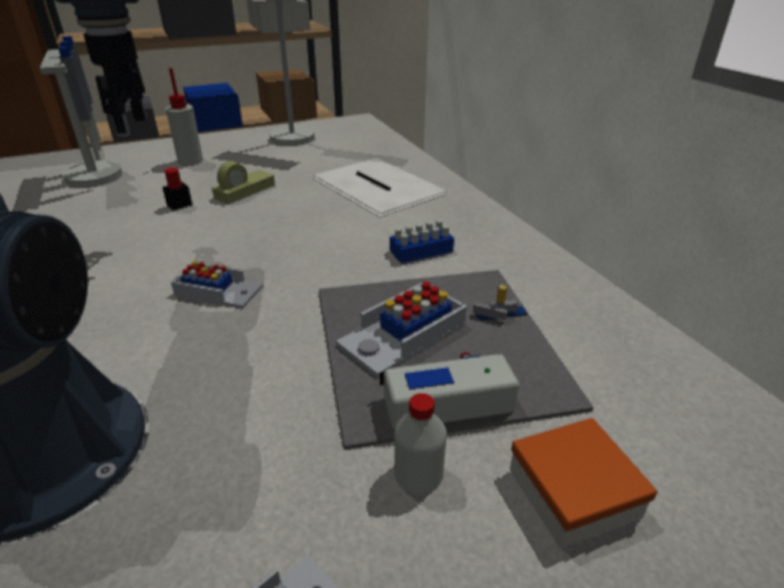

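Top view: the plate has corners at (337,147), (530,182), (497,363) and (302,327). The tray's pin head is at (413,314), the bolt with its yellow post at (405,180), and the red stop tip at (460,247). Next I fit these numerically.

```bash
cat > fit.py <<'E'
from h import *
im=dict(np.load("top0.npz")); W=cloud(im); p=im["pixels"].astype(int)
s=560/784
def rect(m,z=None):
    pts=W[m][:,:2]*1000
    return cv2.minAreaRect(pts.astype(np.float32)), len(pts)
# plate: dark grey, inside region; largest component
poly=np.array([[330,140],[537,178],[503,370],[295,332]])*s
reg=np.zeros((420,560),np.uint8); cv2.fillPoly(reg,[poly.astype(np.int32)],1)
sat=p.max(2)-p.min(2)
bright=p.mean(2)
m=(reg>0)&(sat<30)&(bright<100)&(abs(W[...,2]-.008)<.008)
n,l,st,_=cv2.connectedComponentsWithStats(m.astype(np.uint8)); k=1+st[1:,4].argmax()
u=np.argwhere(l==k)[:,::-1].astype(np.float32)
# project plate pixels to z=0.008
T=np.linalg.inv(im["camera_from_world"])
def onz(u,z):
    d=np.c_[(u[:,0]-im["cx"])/im["fx"],(u[:,1]-im["cy"])/im["fy"],np.ones(len(u))]@T[:3,:3].T
    return (T[:3,3]+d*((z-T[2,3])/d[:,2])[:,None])[:,:2]*1000
R=cv2.minAreaRect(onz(u,.008).astype(np.float32)); print("plate",R, "med z",np.nanmedian(W[l==k][:,2]))
b=cv2.boxPoints(R); print(b.round(1).tolist())
# station x: near world +x
e=[(b[(i+1)%4]-b[i]) for i in range(4)]; e=max(e,key=lambda v:v[0]); a=np.arctan2(e[1],e[0])
c,s_=np.cos(a),np.sin(a); Rm=np.array([[c,-s_],[s_,c]])
O=np.array(R[0])-Rm@[112.5,15]; print("angle",np.degrees(a),"O",O)
S=(W[...,:2]*1000-O)@Rm; z=W[...,2]*1000
def show(name,m):
    q=S[m]; print(name,len(q),"mean",q.mean(0).round(1),"min",q.min(0).round(1),"max",q.max(0).round(1),"z",np.median(z[m]).round(1))
ins=(S[...,0]>-60)&(S[...,0]<285)&(S[...,1]>-170)&(S[...,1]<200)
show("scanner",ins&(abs(z-63)<4)&(S[...,1]<-80))
show("yellow",ins&(p[...,0]>p[...,2]+50)&(p[...,1]>p[...,2]+40)&(S[...,0]>185))
show("redtip",ins&(p[...,0]>p[...,1]+50)&(S[...,1]<-20))
show("pinhead",ins&(abs(z-26)<4)&(np.hypot(S[...,0],S[...,1])<25))
show("bolt",ins&(z>20)&(z<40)&(S[...,0]>175)&(S[...,1]>20))
w=ins&(abs(z-48)<6)&(sat<40)&(S[...,1]>-60)&(S[...,0]>0)&(S[...,0]<200)
n,l,st,_=cv2.connectedComponentsWithStats(cv2.dilate(((z>38)&ins&(S[...,1]>-60)&(S[...,0]<200)).astype(np.uint8),None)); k=1+st[1:,4].argmax()
t=S[(l==k)&(z>42)].astype(np.float32); Rt=cv2.minAreaRect(t); print("tray top",Rt,cv2.boxPoints(Rt).round(1).tolist())
for n_,cc in(("rack",(265,198)),("box",(590,236)),("bottle",(545,322))):
    v,uu=int(cc[1]*560/784),int(cc[0]*560/784); print(n_,W[v,uu].round(3),S[v,uu].round(0))
crop=p[100:180,200:320].astype(np.uint8)[...,::-1] 
cv2.imwrite("pics/crop1.png",cv2.resize(p[90:260,210:390].astype(np.uint8)[...,::-1],(630,595),interpolation=cv2.INTER_CUBIC))
np.savez("st.npz",O=O,a=a)
E
python3 fit.py
```

```text
plate ((560.0279541015625, -9.506866455078125), (373.8473815917969, 347.56463623046875), 77.52471160888672) med z 0.007543985163994682
[[350.0, -154.5], [689.2999877929688, -229.60000610351562], [770.0999755859375, 135.5], [430.70001220703125, 210.5]]
angle -12.475285 O [4.46943882e+02 1.49371877e-01]
scanner 1616 mean [  91.5 -125. ] min [   7.5 -157.2] max [175.7 -92.9] z 62.7
yellow 24 mean [234.2  62.2] min [227.6  57. ] max [240.8  67.9] z 63.4
redtip 3 mean [136.5 -53.9] min [133.8 -54.3] max [138.7 -53.3] z 37.5
pinhead 118 mean [1.4 1.8] min [-13.4 -19.9] max [17.8 16.5] z 25.6
bolt 134 mean [224.6  56.7] min [189.6  36.2] max [263.4  70.8] z 30.0
tray top ((83.9693374633789, 50.37065124511719), (140.0091552734375, 99.96990203857422), 30.572574615478516) [[-1.7000000476837158, 57.79999923706055], [49.099998474121094, -28.299999237060547], [169.6999969482422, 42.900001525878906], [118.80000305175781, 129.0]]
rack [0.671 0.266 0.032] [161. 308.]
box [ 0.578 -0.316  0.055] [ 197. -280.]
bottle [ 0.428 -0.214  0.123] [  28. -214.]
```

View pics/crop1.png

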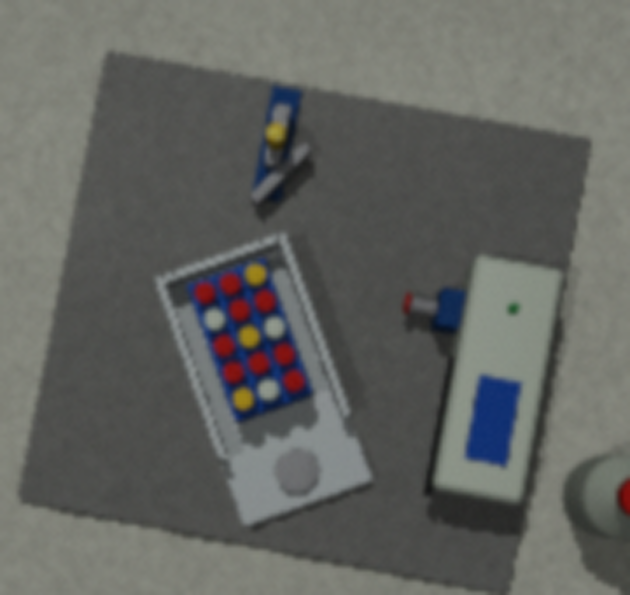

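The crop shows the tray's free end at the top left, the bolt and post at (275,130), and the red tip at (408,303). The fit matches the given sizes. The pin head, scanner, post and tray all sit about (+1.7,+2.0) mm off the plate fit, so I shift the origin by that. The tray stands at 30.6°. Now I approach it.

```bash
cat >> h.py <<'E'
try:
    _s=np.load("st.npz"); a=float(_s["a"]); Rm=np.array([[np.cos(a),-np.sin(a)],[np.sin(a),np.cos(a)]])
    O=(_s["O"]+Rm@[1.7,2.0])/1000
except FileNotFoundError: pass
def w(x,y,z): return np.r_[O+Rm@(np.array([x,y])/1000),z/1000]   # station mm -> world
def quat(phi):  # tool down, tool x along heading phi
    return np.array([np.cos(phi/2),np.sin(phi/2),0,0])
def trayp(th,x,y): return x*np.cos(th)-y*np.sin(th), x*np.sin(th)+y*np.cos(th)
SG=1
def pose(th,y,z=42): return w(*trayp(th,145,y),z), quat(a+th+SG*np.pi/2)
def force(th):
    f=np.mean([r.current_contact_force() for _ in range(3)],0)
    n=np.array([-np.sin(a+th),np.cos(a+th),0])  # tray +y = reaction direction
    return f,float(f@n)
E
python3 - <<'E'
from h import *
th=np.radians(30.57)
for sg in(1,-1):
    for t in(th,0.):
        for ph,pt in((a+t+sg*np.pi/2,pose(t,76)[0]),(a+(np.pi if sg>0 else 0),w(245,60,62))):
            q=r.inverse_kinematics(pt,quat(ph)); print(sg,None if q is None else np.round(q,2))
E
```

```text
1 [ 0.13  0.69  1.72 -0.    0.74 -0.19]
1 [-0.06  0.84  1.34 -0.    0.97 -1.41]
1 [-0.    0.73  1.62 -0.    0.79  0.21]
1 [-0.06  0.84  1.34 -0.    0.97 -1.41]
-1 None
-1 [-0.06  0.84  1.34 -0.    0.97  1.73]
-1 None
-1 [-0.06  0.84  1.34 -0.    0.97  1.73]
```

```bash
python3 - <<'E'
from h import *
th=np.radians(30.57)
r.set_gripper(0.0,20)
p,q=pose(th,78,150); r.move_to(p,q)
p,q=pose(th,78,42); r.move_linear(p,vel=.15); r.sleep(.2)
f0,n0=force(th); print("tare",f0,n0,r.current_t(),(r.current_tool_pos()-p)*1000)
y=78
while y>55:
    y-=2 if y>66 else 1
    t=r.current_t(); r.move_linear(pose(th,y)[0],vel=.03); F=force(th)[1]-n0
    print(y,round(F,2),round(r.current_t()-t,3))
    if F>0.6: break
np.savez("push.npz",y=y,n0=n0,f0=f0)
print(r.current_t())
E
```

```text
tare [-0.56335405 -0.0126934  -0.1600723 ] 0.1629057881450928 3.925 [0.42255763 0.08866105 0.84156367]
76 -0.01 0.25
74 -0.15 0.25
72 -0.18 0.25
70 -0.31 0.25
68 -0.67 0.25
66 -0.16 0.25
65 -0.79 0.25
64 0.26 0.25
63 -0.64 0.25
62 -0.23 0.25
61 0.27 0.25
60 -1.02 0.25
59 -0.11 0.25
58 0.7 0.25
7.425
```

```bash
cat > sweep.py <<'E'
from h import *
d=np.load("push.npz"); y=float(d["y"]); n0=float(d["n0"])
def F(th,n=4):
    v=[]
    for _ in range(n): v.append(force(th)[1]); r.sleep(.01)
    return np.mean(v)-n0
th=30.57; log=[]; held=0
while th>-5.5:
    if th>6: st=2.0
    else:
        f=F(np.radians(th)); log.append((round(th,2),round(f,1)))
        if f>11.5: th+=.1; st=0; 
        elif f>9.2: break
        else: st=.2 if f<3.8 else .08
    th-=st; p,q=pose(np.radians(th),y); r.move_linear(p,q,vel=.025)
    if th>6: log.append((round(th,1),round(F(np.radians(th),2),1)))
    if r.current_t()>40: break
for k in range(6):
    r.sleep(.15); log.append(round(F(np.radians(th),4),1))
print(log); print(th,r.current_t(),(r.current_tool_pos()-p)*1000)
np.savez("push.npz",y=y,n0=n0,th=th)
E
python3 sweep.py
```

```text
[(28.6, np.float64(0.4)), (26.6, np.float64(-0.1)), (24.6, np.float64(-0.2)), (22.6, np.float64(-0.6)), (20.6, np.float64(-0.5)), (18.6, np.float64(-0.7)), (16.6, np.float64(-0.1)), (14.6, np.float64(-0.0)), (12.6, np.float64(-0.5)), (10.6, np.float64(-0.4)), (8.6, np.float64(-0.4)), (6.6, np.float64(-0.1)), (4.57, np.float64(-0.2)), (4.37, np.float64(-0.5)), (4.17, np.float64(1.5)), (3.97, np.float64(1.7)), (3.77, np.float64(1.5)), (3.57, np.float64(1.4)), (3.37, np.float64(1.5)), (3.17, np.float64(1.3)), (2.97, np.float64(1.4)), (2.77, np.float64(1.6)), (2.57, np.float64(1.3)), (2.37, np.float64(1.1)), (2.17, np.float64(1.2)), (1.97, np.float64(1.3)), (1.77, np.float64(1.3)), (1.57, np.float64(1.6)), (1.37, np.float64(1.4)), (1.17, np.float64(1.4)), (0.97, np.float64(1.6)), (0.77, np.float64(1.5)), (0.57, np.float64(1.4)), (0.37, np.float64(1.0)), (0.17, np.float64(1.2)), (-0.03, np.float64(1.3)), (-0.23, np.float64(1.5)), (-0.43, np.float64(1.4)), (-0.63, np.float64(1.5)), (-0.83, np.float64(1.4)), (-1.03, np.float64(4.5)), (-1.11, np.float64(6.2)), (-1.19, np.float64(7.8)), (-1.27, np.float64(8.3)), (-1.35, np.float64(9.7)), np.float64(9.6), np.float64(9.5), np.float64(9.4), np.float64(9.7), np.float64(9.5), np.float64(9.2)]
-1.3500000000000019 22.5917 [-0.03905809  1.01821747 -0.00174117]
```

The tray met the tip at about -1° and held there at 9.5 N for 1 s. Sliding took about 1.4 N. I now back off and check that it stayed.

```bash
python3 - <<'E'
from h import *
th=np.radians(-1.35)
r.move_linear(pose(th,85)[0],vel=.05); r.move_linear(pose(th,85,130)[0],vel=.15)
r.move_to(w(275,62,130),quat(a+np.pi))
im=optics.get_image("side"); save("pics/side1.png",im)
t=optics.get_image("top"); save("pics/top1.png",t)
W=cloud(t); S=(W[...,:2]-O)@Rm*1000; z=W[...,2]*1000; p=t["pixels"].astype(int)
m=(S[...,0]>-10)&(S[...,0]<175)&(abs(S[...,1])<75)&(z>42)&(z<75)
q=cv2.minAreaRect(S[m].astype(np.float32)); print(q,cv2.boxPoints(q).round(1).tolist())
W=cloud(im); S=(W[...,:2]-O)@Rm*1000; z=W[...,2]*1000; p=im["pixels"].astype(int)
m=(S[...,0]>150)&(S[...,0]<260)&(S[...,1]>30)&(S[...,1]<90)&(p[...,0]>p[...,2]+50)&(p[...,1]>p[...,2]+40)&(z>30)&(z<70)
print(m.sum(),S[m].mean(0),S[m].min(0),S[m].max(0)); print(r.current_t())
E
```

```text
((0.0, 0.0), (0.0, 0.0), 0.0) [[0.0, 0.0], [0.0, 0.0], [0.0, 0.0], [0.0, 0.0]]
27 [231.26136543  53.09464118] [227.966258    50.29560945] [235.20194035  56.41806609]
25.5833
```

View pics/side1.png

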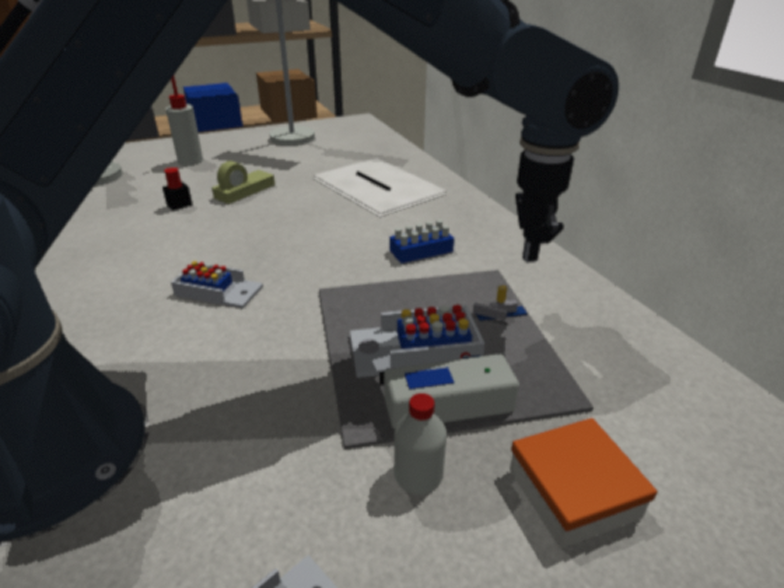

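The side picture shows the tray parallel to the plate with its side on the red tip (465,355). The bolt post at (502,293) is undisturbed, and so are the bystanders. Post is at about (232,60) in station mm, and I expect contact after about 50 mm of bolt travel.

```bash
cat > bolt.py <<'E'
from h import *
q=quat(a+np.pi); ex=np.r_[Rm@[1,0],0]
def F(n=4):
    v=[]
    for _ in range(n): v.append(r.current_contact_force()@ex); r.sleep(.01)
    return np.mean(v)
r.move_linear(w(272,60,62),q,vel=.1); r.sleep(.2); n0=F(8)
x=272; log=[]
while x>182 and r.current_t()<58:
    f=F(4)-n0; log.append((x,round(float(f),1)))
    if f>7.2: break
    if x>216: st=3 if f<4 else .3
    else: st=.6 if f<3.5 else .25
    x=round(x-st,2); r.move_linear(w(x,60,62),vel=.03)
for _ in range(4): r.sleep(.1); log.append(round(float(F()-n0),1))
print(log,r.current_t(),r.current_contact_force())
np.savez("bolt.npz",x=x,n0=n0)
E
python3 bolt.py
```

```text
[(272, -0.2), (269, 0.1), (266, 0.2), (263, -0.1), (260, 0.3), (257, -0.2), (254, -0.2), (251, -0.1), (248, 0.3), (245, 0.2), (242, -0.2), (239, 0.1), (236, -0.1), (233, -0.4), (230, 0.3), (227, -0.3), (224, -0.2), (221, -0.1), (218, -0.1), (215, 0.0), (214.4, 0.7), (213.8, 1.5), (213.2, 1.2), (212.6, 1.5), (212.0, 0.8), (211.4, 1.3), (210.8, 1.0), (210.2, 1.2), (209.6, 0.7), (209.0, 0.6), (208.4, 1.2), (207.8, 0.5), (207.2, 0.8), (206.6, 1.2), (206.0, 1.0), (205.4, 0.8), (204.8, 0.9), (204.2, 0.7), (203.6, 1.0), (203.0, 0.9), (202.4, 2.6), (201.8, 3.7), (201.55, 3.5), (201.3, 3.9), (201.05, 4.5), (200.8, 4.3), (200.55, 5.0), (200.3, 6.0), (200.05, 6.9), (199.8, 7.9), 7.7, 7.3, 7.4, 7.5] 41.1333 [ 8.93719599 -1.40059752 -3.11224874]
```

The force rose at x≈203, as predicted, and holds at 7.5 N. Now I let go and check.

```bash
python3 - <<'E'
from h import *
r.move_linear(w(235,60,62),vel=.06); r.move_linear(w(250,60,160),vel=.2)
r.set_joints([1.134,0.351,1.652,0,1.139,-0.085]); print(r.current_t(),r.current_contact_force())
t=optics.get_image("top"); s=optics.get_image("side")
W=cloud(t); S=(W[...,:2]-O)@Rm*1000; z=W[...,2]*1000; p=t["pixels"].astype(int)
m=(S[...,0]>-10)&(S[...,0]<172)&(abs(S[...,1])<75)&(z>42)&(z<75)
m=cv2.morphologyEx(m.astype(np.uint8),cv2.MORPH_OPEN,np.ones((2,2)))>0
m&=(S[...,0]<168)
print("tray",cv2.minAreaRect(S[m].astype(np.float32)))
m=(S[...,0]>150)&(S[...,0]<260)&(S[...,1]>30)&(S[...,1]<90)&(p[...,0]>p[...,2]+50)&(p[...,1]>p[...,2]+40)&(z>45)
print("post",S[m].mean(0))
A=t["pixels"][90:260,210:390,::-1]; B=s["pixels"][180:300,210:440,::-1]
A=cv2.resize(A,(400,378),interpolation=3); B=cv2.resize(B,(400,209),interpolation=3)
cv2.imwrite("pics/final.png",np.hstack([A,np.vstack([B,np.zeros((169,400,3),np.uint8)])]))
o=dict(np.load("top0.npz"))
dif=abs(o["pixels"].astype(int)-p).max(2)
for n,(u,v) in dict(rack=(265,198),box=(590,236),bottle=(545,322)).items():
    u=int(u/1.4);v=int(v/1.4); print(n,np.percentile(dif[v-25:v+25,u-20:u+20],[50,95,99]))
E
```

```text
45.1 [-0.47368695  0.43998843  0.49911733]
tray ((95.680419921875, -7.9263763427734375), (102.45925903320312, 142.25819396972656), 88.53104400634766)
post [180.88413173  58.73865785]
rack [1. 3. 4.]
box [1. 4. 5.]
bottle [1. 3. 3.]
```

View pics/final.png

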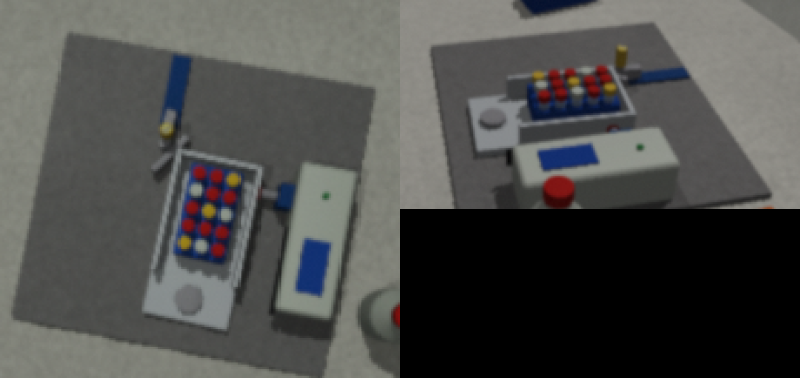

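The picture shows the tray side on the red tip and the bolt face at the tray corner. The fitted tray centre (y -7.9) doesn't agree with its heading (-1.5°), so I check the edges directly.

```bash
python3 - <<'E'
from h import *
t=optics.get_image("top"); W=cloud(t); S=(W[...,:2]-O)@Rm*1000; z=W[...,2]*1000; p=t["pixels"].astype(int)
x,y=S[...,0],S[...,1]
for lo in range(30,165,15):
    m=(x>lo)&(x<lo+15)&(abs(y)<72)&(z>44)&(z<75); print(lo,m.sum(),y[m].min().round(1),y[m].max().round(1))
m=(x>150)&(x<185)&(abs(y)<72)&(z>44)&(z<53)&(y<35); print("end x max",x[m].max())
m=(np.hypot(x,y)<25)&(abs(z-26)<2.5); print("pin",S[m].mean(0),S[m].min(0),S[m].max(0))
m=(abs(z-63)<4)&(y<-80)&(y>-175)&(x>0)&(x<180); print("scanner",S[m].mean(0),cv2.minAreaRect(S[m].astype(np.float32)))
m=(x>180)&(y>20)&(y<80)&(z>45)&(z<75)|(x>172)&(x<195)&(y>45)&(y<75)&(z>52); print("post",m.sum(),S[m].mean(0))
m=(x>120)&(x<185)&(y>20)&(y<85)&(z>22)&(z<36); print("bolt face",cv2.minAreaRect(S[m].astype(np.float32)),S[m][x[m].argmin()])
o=dict(np.load("top0.npz")); print("tip px now/before", [np.argwhere((q[...,0]>q[...,1]+40)&(abs(x-137)<14)&(y<-48)&(y>-75)).mean(0) for q in(p,o["pixels"].astype(int))])
E
```

```text
30 26 -51.7 48.0
45 159 -52.4 47.2
60 167 -52.3 46.6
75 165 -53.1 46.5
90 181 -53.5 46.4
105 176 -54.0 45.8
120 160 -54.0 45.2
135 148 -54.3 45.2
150 123 -55.0 44.4
end x max 165.19504687539103
pin [-0.28976301 -0.54855844] [-15.10113731 -14.49194772] [13.29280429 14.45730196]
scanner [  89.89534777 -127.02233023] ((90.1474838256836, -126.33493041992188), (65.55200958251953, 168.7332763671875), 89.7322998046875)
post 30 [180.8558403   59.58118748]
bolt face ((157.98468017578125, 47.5504150390625), (46.68678665161133, 56.98892593383789), 64.08584594726562) [122.48330472  39.68533839]
tip px now/before [array([nan, nan]), array([176., 326.])]<stdin>:11: RuntimeWarning: Mean of empty slice.
  ret = um.true_divide(
```

The edges now agree: heading is about -1.5°, the pin is at the origin, and the tray side reaches the tip at x = 135, y = -54. The earlier fit included stray pixels. Handing in.

```bash
python3 -c "
from h import *
r.hand_in(); print(r.current_t())"
```

```text
the job is handed in; nothing more can be done
the job is handed in; nothing more can be done
```

The tray is home against the red-tipped stop screw, the wedge bolt is in behind it, and I handed the job in at about 45 s of the 69 s allowed.

- **Tray:** I pushed it shut near its free corner. Sliding took about 1.4 N. It met the red tip at a heading of about -1°, and I held it there at about 9.5 N for about 1 s. The highest push reading was 9.7 N.
- **Bolt:** I pushed it in by the yellow post with closed fingers. It met the corner where predicted, and I held it at about 7.5 N for 0.6 s before backing off.
- **Last checks:**
  - The tray sits at about -1.5°, with its side at station x 135, y -54 mm, where the red tip is.
  - The post is at x 181 mm, about 52 mm further in than at the start, and the bolt face is at the tray corner.
  - The bottle, box and rack showed no change in the top view, and the arm is back at its start pose, touching nothing.

Three things disagreed or stayed unproven:
- A first fit of the tray's final centre was a few mm off, from stray pixels. A check of the tray edges settled it.
- The bolt's travel by camera is about 3 mm more than the geometry predicts. I relied on the felt force rise and did not test the tray's snugness with a separate push.
- Force readings after the faster, coarser steps stayed near zero even while I was pushing the tray or bolt. Only the slow fine-step readings, used near each contact, are reliable.

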